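Load and start the PCR-plate spinner

TASK

Spin down the two full-length PCR plates: lift each out of the rack and stand it on its long edge, fully home, in the spinner's two opposite cradles, both with the film side facing the hub and the wells facing outwards. Then close the lid fully, without slamming it, and press the start button once the lid is down. Leave the half plate standing in the rack and do not disturb the other things on the bench.

Things in the scene. Friction and masses are not known exactly. Their poses are not given: they have to be found in the camera images.
- spinner: Plate spinner, white bench unit fixed to the bench; origin under its rotor axis at bench level, z up, -x its front, which faces the rack (about world +y). Reaches 120 mm to -x and +x, 115 mm to -y (the robot side), 185 mm to +y. Flat deck 100 mm up with a round bowl 190 mm across; start button on the deck at the +y side; clear lid, hinged along the +x edge (the robot's right), stands open.
- rotor_axis (a point): Point on the rotor's upright axis at the bowl floor, 40 mm above the bench; axes of the spinner.
- rotor_frame (a point): Same point with the rotor's axes. The bare aluminium rotor turns freely by hand (0.03 N m); start yaw varies. It has two open-topped upright cradles at x = +38 and -38 mm: slots 22 mm wide (x), 140 mm long (y), floor 52 mm above the bench, side walls to 94 mm, then flared lips to 103 mm. A seated plate stands on its long edge, top 137.5 mm above the bench.
- cradle_plus (a point): Centre of the floor of the cradle at the rotor's +x, 52 mm above the bench; axes of the rotor.
- cradle_minus (a point): Centre of the floor of the cradle at the rotor's -x, 52 mm above the bench; axes of the rotor.
- plate_a: Full-length sealed 96-well PCR plate, white, rigid, about 45 g: 127.8 mm long (y), 85.5 mm high on edge (z, up), 16 mm thick (x). Origin: middle of the lower long edge, mid-thickness. +x is the smooth side with grey film, -x the open skirt with rows of wells. Starts on edge in a rack bay, film to the robot's left (about world +y).
- plate_b: Second full-length sealed plate, identical to plate_a in shape, axes and start facing; either may go in either cradle.
- plate_a_film (a point): Centre of the film face of plate_a: 8 mm along the plate's +x, 42.75 mm above its lower edge; axes of the plate.
- plate_b_film (a point): Centre of the film face of plate_b: 8 mm along the plate's +x, 42.75 mm above its lower edge; axes of the plate.
- rack: Fixed plate rack, 190 (x) by 150 mm (y), origin at the centre of its underside, z up, x about world +y. Three bays at x = -60, 0, +60 mm, each a slot 20 mm wide (x), 133 mm long (y), floor 8 mm and walls 46 mm above the bench. Two full plates and the half plate stand in the bays in any order, tops 93.5 mm above the bench.
- half_plate: Half-length sealed 48-well plate, 68 mm long (y), otherwise like the full plates (85.5 mm high, 16 mm thick, origin at the middle of its lower edge). It stands in one bay of the rack and stays there.
- lid (a joint): Lid angle (rad): 0 fully closed, 1.57 upright; starts open at 1.45 to 1.75, end stop 1.95. Stiff hinge (0.35 N m): the lid stays where it is left and needs 1 to 3 N at its tab to swing. The lid is a clear dome with a grey rim, 208 mm across, 50 mm deep, 0.22 kg.
- lid_hinge (a point): Middle of the lid's hinge line, 110 mm along the spinner's +x from the rotor axis, 102 mm above the bench; axes of the spinner; the hinge line runs along y.
- lid_tab (a point): Point on the outer face of the grey finger tab on the lid's front edge, 230 mm from the hinge line. Tab: 80 mm wide (y), 7 mm thick, reaching from the dome's rim (214 mm) to 246 mm from the hinge line. Axes of the lid: z is the face's outward normal (up when closed, away from the bowl when open), -x runs from hinge to tab edge, y along the hinge.
- start (a joint): Travel of the start button (m): 0 released, 0.006 fully down; about 5 N to push fully down, springs back by itself; pressed means beyond 0.004.
- start_top (a point): Centre of the top of the start button, white, 28 mm across, in a grey ring 44 mm across; pressed straight down; 118 mm above the bench.
- deep_block: Bystander: white deep-well block lying flat beyond the rack, 128 x 86 x 41 mm, origin at the centre of its underside.
- reagent_bottle: Bystander: capped glass bottle, 64 mm across, 145 mm tall, on the far side between rack and spinner, origin at the centre of its underside.
- tip_box: Bystander: grey pipette-tip box, 122 x 82 x 70 mm, beside the spinner on the robot's right, origin at the centre of its underside.
- marker: Bystander: white marker pen, 137 mm long, 16 mm thick, lying beyond the spinner, origin under its middle.

How it is judged:
On the way, in this order (a step that is already met when the one before it is completed fails the run):
1. one full-length plate stands fully home in a cradle, film towards the hub, let go ((((x of plate_a in the frame of rotor_frame above 0.03 m and z of plate_a in the frame of rotor_frame below 0.016 m and horizontal distance between plate_a_film and rotor_axis below 0.037 m and angle between plate_a's own z axis and vertical below 0.2 rad) and contact force between plate_a and the fingers below 0.05 N) or ((x of plate_a in the frame of rotor_frame below -0.03 m and z of plate_a in the frame of rotor_frame below 0.016 m and horizontal distance between plate_a_film and rotor_axis below 0.037 m and angle between plate_a's own z axis and vertical below 0.2 rad) and contact force between plate_a and the fingers below 0.05 N) or ((x of plate_b in the frame of rotor_frame above 0.03 m and z of plate_b in the frame of rotor_frame below 0.016 m and horizontal distance between plate_b_film and rotor_axis below 0.037 m and angle between plate_b's own z axis and vertical below 0.2 rad) and contact force between plate_b and the fingers below 0.05 N) or ((x of plate_b in the frame of rotor_frame below -0.03 m and z of plate_b in the frame of rotor_frame below 0.016 m and horizontal distance between plate_b_film and rotor_axis below 0.037 m and angle between plate_b's own z axis and vertical below 0.2 rad) and contact force between plate_b and the fingers below 0.05 N))), for 0.2 s.
2. both full-length plates stand fully home in opposite cradles, films towards the hub, let go ((((x of plate_a in the frame of rotor_frame above 0.03 m and z of plate_a in the frame of rotor_frame below 0.016 m and horizontal distance between plate_a_film and rotor_axis below 0.037 m and angle between plate_a's own z axis and vertical below 0.2 rad) and (x of plate_b in the frame of rotor_frame below -0.03 m and z of plate_b in the frame of rotor_frame below 0.016 m and horizontal distance between plate_b_film and rotor_axis below 0.037 m and angle between plate_b's own z axis and vertical below 0.2 rad)) or ((x of plate_a in the frame of rotor_frame below -0.03 m and z of plate_a in the frame of rotor_frame below 0.016 m and horizontal distance between plate_a_film and rotor_axis below 0.037 m and angle between plate_a's own z axis and vertical below 0.2 rad) and (x of plate_b in the frame of rotor_frame above 0.03 m and z of plate_b in the frame of rotor_frame below 0.016 m and horizontal distance between plate_b_film and rotor_axis below 0.037 m and angle between plate_b's own z axis and vertical below 0.2 rad))) and contact force between each of plate_a, plate_b and the fingers below 0.05 N), for 0.2 s.
3. the lid is fully closed over both plates ((((x of plate_a in the frame of rotor_frame above 0.03 m and z of plate_a in the frame of rotor_frame below 0.016 m and horizontal distance between plate_a_film and rotor_axis below 0.037 m and angle between plate_a's own z axis and vertical below 0.2 rad) and (x of plate_b in the frame of rotor_frame below -0.03 m and z of plate_b in the frame of rotor_frame below 0.016 m and horizontal distance between plate_b_film and rotor_axis below 0.037 m and angle between plate_b's own z axis and vertical below 0.2 rad)) or ((x of plate_a in the frame of rotor_frame below -0.03 m and z of plate_a in the frame of rotor_frame below 0.016 m and horizontal distance between plate_a_film and rotor_axis below 0.037 m and angle between plate_a's own z axis and vertical below 0.2 rad) and (x of plate_b in the frame of rotor_frame above 0.03 m and z of plate_b in the frame of rotor_frame below 0.016 m and horizontal distance between plate_b_film and rotor_axis below 0.037 m and angle between plate_b's own z axis and vertical below 0.2 rad))) and value of joint lid below 0.035 rad), for 0.1 s.
4. the start button is pressed with the lid closed (value of joint start above 0.004 m and value of joint lid below 0.035 rad), for 0.05 s.
At the end, for the whole second after the job is handed in: Both full plates rest in opposite cradles, within 4 mm of the floor, upright within 11 degrees, film centres within 37 mm of the rotor axis (facing in); lid closed within 0.035 rad; button back up (under 2 mm); half plate upright, within 20 mm of its start; other things within 30 mm (all of step 3 and value of joint start below 0.002 m and linear speed of each of plate_a, plate_b below 0.02 m/s and distance of half_plate from where it was at the start of the episode below 0.02 m and angle between half_plate's own z axis and vertical below 0.2 rad and distance of each of deep_block, reagent_bottle, tip_box, marker from where it was at the start of the episode below 0.03 m); the robot touches nothing.
It fails at once if the half plate is moved by more than 20 mm or tipped (distance of half_plate from where it was at the start of the episode above 0.02 m or angle between half_plate's own z axis and vertical above 0.35 rad).
It fails at once if another thing on the bench (block, bottle, tip box, marker) is pushed by more than 30 mm (distance of any of deep_block, reagent_bottle, tip_box, marker from where it was at the start of the episode above 0.03 m).
It fails at once if the lid is slammed (faster than 3 rad/s) (velocity of joint lid below -3 rad/s).
It also fails if it takes over 72 s, if anything falls off the work surface, if the arm or the gripper's body presses on something with over 40 N, if the wrist force passes 120 N, or if a joint passes its speed limit or range.

ROBOT

A 7-joint arm with a two-finger parallel gripper is mounted at the origin on the work surface. World frame = base frame: x ahead of the robot, y to its left, z up, the work surface at z = 0. Lengths are in m, angles in rad, forces in N, time in s.
With the tool pointing down it reaches from about 0.425 to 0.875 m from the base axis. Payload 4.7 kg.
Tool frame: the origin (TCP) lies midway between the tips of the shut fingers; the grasp point (between the pads) lies 19 mm behind it; z points along the fingers, y is the line along which they close (so a half turn about z gives the same grasp; the last joint's range is limited). The gripper opens to 87 mm and grips with 3 to 60 N. Pads are 19 mm wide; open, the fingers measure 117 mm over their backs; the gripper's body (75 mm by 190 mm) begins 51 mm behind the grasp point.
Start: joints at [-1.303, 0.321, -0.07, 1.45, 0.023, 1.371, -0.057], TCP at [0.163, 0.629, 0.223] pointing down, gripper open.
Joint ranges: [-2.86, 2.86], [-0.3, 2.09], [-1.38, 1.24], [0.06, 2.45], [-1.56, 4.7], [0.09, 2.05], [-2.69, 2.69]. Speed limits (rad/s): [2.57, 2.57, 3.14, 3.14, 3.14, 3.14, 3.14].

INTERFACE

Orientations are given as a rotation vector (axis times angle).
In Python, from bench import ctrl gives the robot as it stands.
- The arm moves only by the shell command python3 inch.py [FORCE], which reads ROWS from standard input. ROWS is a JSON list that holds a single list of rows (three levels of brackets), with 1 to 20 rows, each of 5 numbers: dx, dy, dz in m, then a turn about the tool's z in rad, then the opening from 0.0 (shut) to 1.0 (fully open); each row is the pose to reach, as a shift and turn from the pose commanded when the command began, along the tool's axes at that moment; what a row does not reach only later rows make up. A row lasts 1/10 s, in which the tool goes at most 0.05 m and 0.15 rad, less where a joint would pass 70% of its speed; a pose out of reach is approached as far as the arm can. The fingers move at their own pace and stop on an object; FORCE is the grip in N (left out, the last holds). Time passes only in rows, so rows that do not move let the fingers close. It prints the time, the measured TCP pose, the force, the opening and the grip force at its end. Input that does not fit is refused with a message, and nothing moves.
- ctrl.get_state(): the state, without advancing time (a new reading comes with each control period).
- ctrl.get_image(name): name is "scene" or "top" or "wrist"; returns the picture (400x640x3 uint8, red, green, blue); there is no depth.
- ctrl.camera_model(name): a dict with "vertical_fov" (degrees; the focal length in pixels is half the picture's height over the tangent of half this angle, whatever the lens; pixels are square), "cx", "cy" (the principal point, pixels), "k1" (the pictures are not rectified: a ray, as slopes to the right and down, at radius r is drawn at 1 + k1 r^2 times it, then the intrinsics apply), "rvec" (rotation vector, rad) and "tvec" (3), from world to camera coordinates, as OpenCV has them; the wrist camera has in their place "hand_eye" (4x4, takes a point from camera to tool coordinates, whose origin is the TCP and whose axes are the flange's). Camera axes: x right, y down, z forward; pixel columns grow to the right and rows downward; lengths in m; the calibration is good to about 2 mm. A picture is of the moment at which its call begins: read the wrist's pose just before it. camera_model takes no time and is no camera call.
- ctrl.close_job(): hands the job in; it is judged then, once.
The state is a dict: "time": time; "joint_positions": joint angles; "qd": joint speeds; "joint_torque": joint torques, N m; "position": TCP position; "tool_rot": TCP orientation; "ft_force": force on the tool from outside, world axes, zero at the start; "torque": the same for the moment, N m; "grip_width": opening from 0.0 (shut) to 1.0 (fully open); "grip_force": force on a finger pad.
Only numpy, scipy, OpenCV 4.12 (cv2) and the standard library are available. Lean on these libraries where they do the work, as an engineer would, in place of code of your own. Each camera call takes 0.05 s, during which the arm holds its last target. There are 200 camera calls.

## Working session

There is one attempt and no reset: what is moved stays moved. The work goes in short steps, Python scripts to look and compute and a shell command to move; the robot and the scene stay as the last step left them, time stands still between calls to the robot, and variables do not carry over. Pictures are saved under pics/ and viewed, at most 10 in all, crops included, and the job is handed in when it is done.

```bash
ls; mkdir -p pics; python3 - <<'E'
from bench import ctrl
import cv2,numpy as np
s=ctrl.get_state();print({k:np.round(v,3) for k,v in s.items()})
for n in("scene","top","wrist"):
    print(n,ctrl.camera_model(n))
    cv2.imwrite(f"pics/{n}0.png",ctrl.get_image(n)[:,:,::-1])
a=cv2.imread("pics/scene0.png");b=cv2.imread("pics/top0.png")
E
```

```text
bench.py
inch.py
pics
{'time': np.float64(0.0), 'joint_positions': array([-1.303,  0.322, -0.07 ,  1.452,  0.023,  1.371, -0.057]), 'qd': array([-0.002, -0.001,  0.001,  0.001, -0.002, -0.001, -0.   ]), 'joint_torque': array([ 0.0000e+00, -4.9131e+01, -4.0400e-01, -3.1252e+01, -6.4000e-02,
        4.4000e-02,  0.0000e+00]), 'position': array([0.163, 0.629, 0.221]), 'tool_rot': array([-3.980e-01, -3.116e+00,  3.000e-03]), 'ft_force': array([-0.611,  0.132, -0.593]), 'torque': array([-0.03 ,  0.021,  0.004]), 'grip_force': np.float64(0.0), 'grip_width': np.float64(0.998)}
scene {'vertical_fov': 52.209287855422254, 'cx': 323.5601386155963, 'cy': 200.13271180251417, 'k1': -0.056777653273500046, 'rvec': array([ 1.38269284,  2.00914445, -1.00754286]), 'tvec': array([ 0.30255662, -0.25727308,  1.50424437])}
top {'vertical_fov': 57.3123009719834, 'cx': 317.3355023585349, 'cy': 196.45482258007254, 'k1': -0.04531649030983034, 'rvec': array([ 2.17676424, -2.19026122,  0.13704166]), 'tvec': array([-0.07162696,  0.630147  ,  0.93185112])}
wrist {'vertical_fov': 58.416758315543554, 'cx': 318.8570288816937, 'cy': 196.65271356694086, 'k1': -0.027326336681074297, 'hand_eye': array([[-3.32926731e-05, -9.68188561e-01, -2.50221721e-01,
         6.82973543e-02],
       [ 9.99999999e-01, -3.24901084e-05, -7.33797922e-06,
         1.68384452e-04],
       [-1.02518331e-06, -2.50221721e-01,  9.68188561e-01,
        -1.61656214e-01],
       [ 0.00000000e+00,  0.00000000e+00,  0.00000000e+00,
         1.00000000e+00]])}
```
View pics/top0.png

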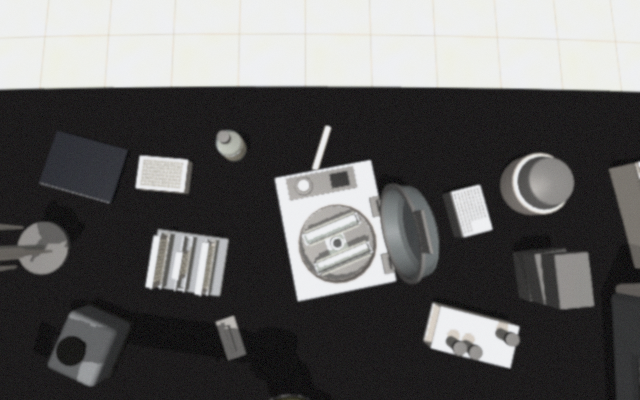

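View pics/scene0.png

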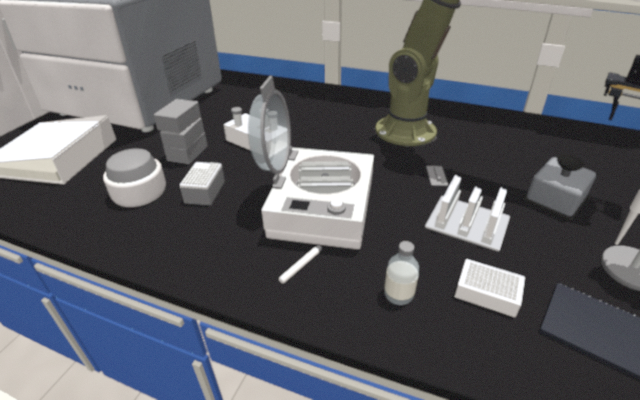

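The top view shows the rack at about (187,262) px, with the half plate in the middle bay and full plates at x≈157 and 207. The spinner is around (335,235), with rotor hub (337,243), button (304,185) and lid open at (410,230). The scene view shows the same layout from the far side. Next I'll write the helpers and get coarse positions.

```bash
cat > h.py <<'E'
from bench import ctrl
import cv2,numpy as np
from scipy.spatial.transform import Rotation as Ro
def cam(name,s=None):
    m=ctrl.camera_model(name)
    if name=="wrist":
        s=s or ctrl.get_state();H=np.array(m["hand_eye"]);T=Ro.from_rotvec(s["tool_rot"]).as_matrix()
        R=T@H[:3,:3];c=T@H[:3,3]+s["position"]          # cam->world
    else:
        R=Ro.from_rotvec(m["rvec"]).as_matrix().T;c=-R@m["tvec"]
    f=200/np.tan(np.radians(m["vertical_fov"]/2))
    K=np.array([[f,0,m["cx"]],[0,f,m["cy"]],[0,0,1]]);d=np.array([m["k1"],0,0,0,0.])
    return R,np.array(c),K,d
def rays(C,px):
    R,c,K,d=C
    u=cv2.undistortPoints(np.array(px,float).reshape(-1,1,2),K,d).reshape(-1,2)
    return np.c_[u,np.ones(len(u))]@R.T
def onplane(C,px,z):
    r=rays(C,px);return C[1]+r*((z-C[1][2])/r[:,2])[:,None]
def proj(C,P):
    R,c,K,d=C
    return cv2.projectPoints((np.array(P,float).reshape(-1,3)-c)@R,np.zeros(3),np.zeros(3),K,d)[0].reshape(-1,2)
def tri(Cs,pxs):
    A=np.zeros((3,3));b=np.zeros(3)
    for C,p in zip(Cs,pxs):
        r=rays(C,[p])[0];r/=np.linalg.norm(r);M=np.eye(3)-np.outer(r,r);A+=M;b+=M@C[1]
    return np.linalg.solve(A,b)
def totool(s,d): return Ro.from_rotvec(s["tool_rot"]).inv().apply(d)
E
python3 - <<'E'
from h import *
np.set_printoptions(precision=3,suppress=True)
t=cam("top");sc=cam("scene");w=cam("wrist")
print(t[1],sc[1],w[1]);s=ctrl.get_state();print(Ro.from_rotvec(s["tool_rot"]).as_matrix())
print("button",tri([t,sc],[(304,185),(337,208)]),onplane(t,[(304,185)],.118),onplane(sc,[(337,206)],.118))
print("deck corners",onplane(t,[(275,178),(371,160),(396,281),(300,300)],.1))
print("hub",onplane(t,[(337,243)],.09))
print("rack",onplane(t,[(160,229),(229,237),(221,296),(145,289)],.046))
print("plates top",onplane(t,[(157,262),(180,262),(207,267)],.0935))
print(proj(t,s["position"]),proj(w,s["position"]),proj(sc,s["position"]))
E
```

```text
[ 0.535 -0.049  0.991] [1.371 0.213 0.704] [0.097 0.646 0.383]
[[-0.968  0.251 -0.   ]
 [ 0.251  0.968 -0.001]
 [-0.    -0.001 -1.   ]]
button [ 0.65  -0.039  0.104] [[ 0.649 -0.041  0.118]] [[ 0.66  -0.034  0.118]]
deck corners [[ 0.669  0.03   0.1  ]
 [ 0.713 -0.208  0.1  ]
 [ 0.417 -0.262  0.1  ]
 [ 0.375 -0.03   0.1  ]]
hub [[ 0.509 -0.121  0.09 ]]
rack [[0.546 0.329 0.046]
 [0.525 0.152 0.046]
 [0.377 0.17  0.046]
 [0.395 0.363 0.046]]
plates top [[0.466 0.315 0.094]
 [0.466 0.259 0.094]
 [0.454 0.194 0.094]]
[[-18.975 413.591]] [[318.515 249.528]] [[629.244 122.911]]
```

View pics/wrist0.png

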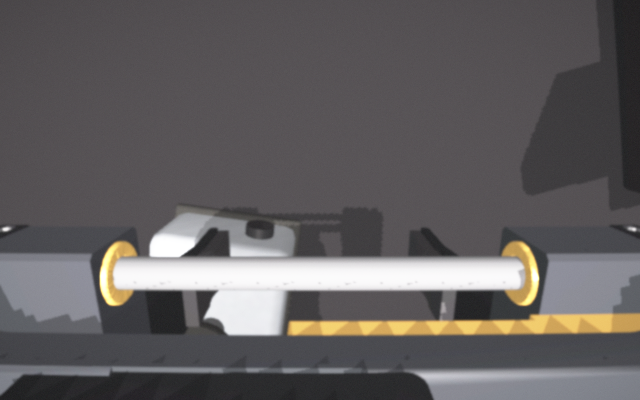

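The wrist view shows bare bench with the gripper filling rows below about 220; image up is tool +x. I'll move over the rack.

```bash
R="x"; echo '[[[-0.45, -0.28, -0.04, -0.13, 1], [-0.45, -0.28, -0.04, -0.13, 1], [-0.45, -0.28, -0.04, -0.13, 1], [-0.45, -0.28, -0.04, -0.13, 1], [-0.45, -0.28, -0.04, -0.13, 1], [-0.45, -0.28, -0.04, -0.13, 1], [-0.45, -0.28, -0.04, -0.13, 1], [-0.45, -0.28, -0.04, -0.13, 1], [-0.45, -0.28, -0.04, -0.13, 1], [-0.45, -0.28, -0.04, -0.13, 1], [-0.45, -0.28, -0.04, -0.13, 1], [-0.45, -0.28, -0.04, -0.13, 1], [-0.45, -0.28, -0.04, -0.13, 1], [-0.45, -0.28, -0.04, -0.13, 1], [-0.45, -0.28, -0.04, -0.13, 1]]]' | python3 inch.py
python3 - <<'E'
from h import *
s=ctrl.get_state();cv2.imwrite("pics/w1.png",ctrl.get_image("wrist")[:,:,::-1]);print(s["position"],s["tool_rot"],s["qd"].round(3))
E
```

```text
time: 1.65
position: [0.5274, 0.2469, 0.2623]
tool_rot: [-0.189, -3.135, -0.001]
ft_force: [0.7, 0.3, 0.4]
grip_width: 0.999
grip_force: 0.0
[0.52736008 0.24690656 0.26234842] [-1.89401031e-01 -3.13517850e+00 -5.84031217e-04] [-0.002 -0.001  0.005 -0.002  0.002  0.002  0.002]
```

View pics/w1.png

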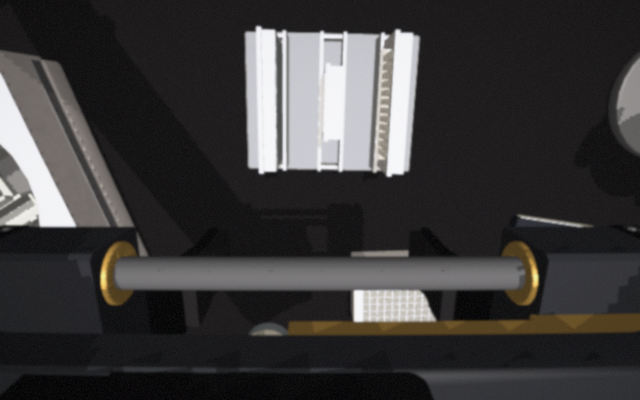

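The wrist view shows the rack at cols 246–420 and rows 30–175. The left plate top is near col 267, the half plate near 334 and the right plate near 403. I'll extract the bright strips.

```bash
python3 - <<'E'
from h import *
a=cv2.imread("pics/w1.png",0)
for r in(50,100,150):print(r,list(a[r,240:425:2]))
m=((a>222)*255).astype(np.uint8);m[200:]=0;m[:,:230]=0;m[:,430:]=0
cs,_=cv2.findContours(m,0,2)
s=dict(position=np.array([.52736,.24691,.26235]),tool_rot=np.array([-.1894,-3.13518,-.0006]))
C=cam("wrist",s)
for c in cs:
    if cv2.contourArea(c)>150:
        R=cv2.minAreaRect(c);b=cv2.boxPoints(R);print(R,onplane(C,b,.0935).round(4).tolist(),onplane(C,[R[0]],.0935).round(4))
E
```

```text
50 [np.uint8(32), np.uint8(30), np.uint8(67), np.uint8(171), np.uint8(196), np.uint8(197), np.uint8(197), np.uint8(200), np.uint8(225), np.uint8(242), np.uint8(239), np.uint8(241), np.uint8(244), np.uint8(244), np.uint8(244), np.uint8(244), np.uint8(244), np.uint8(226), np.uint8(127), np.uint8(76), np.uint8(80), np.uint8(177), np.uint8(235), np.uint8(171), np.uint8(143), np.uint8(190), np.uint8(198), np.uint8(196), np.uint8(197), np.uint8(198), np.uint8(199), np.uint8(198), np.uint8(198), np.uint8(198), np.uint8(199), np.uint8(198), np.uint8(198), np.uint8(199), np.uint8(198), np.uint8(203), np.uint8(233), np.uint8(236), np.uint8(207), np.uint8(198), np.uint8(199), np.uint8(196), np.uint8(199), np.uint8(198), np.uint8(197), np.uint8(199), np.uint8(182), np.uint8(153), np.uint8(236), np.uint8(227), np.uint8(201), np.uint8(198), np.uint8(199), np.uint8(199), np.uint8(199), np.uint8(199), np.uint8(198), np.uint8(199), np.uint8(199), np.uint8(198), np.uint8(199), np.uint8(198), np.uint8(197), np.uint8(178), np.uint8(102), np.uint8(95), np.uint8(164), np.uint8(216), np.uint8(223), np.uint
[... 3287 characters left out ...]
0.0935]]
((321.4229736328125, 55.74755096435547), (20.04094123840332, 52.908084869384766), 23.629377365112305) [[0.4335, 0.2433, 0.0935], [0.3964, 0.2665, 0.0935], [0.4046, 0.2814, 0.0935], [0.4422, 0.2585, 0.0935]] [[0.4189 0.2626 0.0935]]
((399.5708923339844, 103.43804931640625), (17.02886390686035, 144.3462371826172), 3.814074993133545) [[0.5309, 0.3106, 0.0935], [0.4064, 0.3284, 0.0935], [0.409, 0.3429, 0.0935], [0.5339, 0.3264, 0.0935]] [[0.4673 0.3274 0.0935]]
((265.6483459472656, 99.92015075683594), (144.0527801513672, 18.36208724975586), 89.25594329833984) [[0.3897, 0.2092, 0.0935], [0.3915, 0.2249, 0.0935], [0.5155, 0.2079, 0.0935], [0.5137, 0.1907, 0.0935]] [[0.4499 0.2086 0.0935]]
```

```bash
python3 - <<'E'
import cv2
a=cv2.imread("pics/w1.png");b=cv2.imread("pics/top0.png")
cv2.imwrite("pics/c1.png",cv2.hconcat([cv2.resize(a[20:185,235:430],None,fx=2.6,fy=3,interpolation=2)[:480],cv2.resize(b[130:250,60:130],(1,480))]))
cv2.imwrite("pics/c1.png",cv2.resize(a[20:185,235:430],None,fx=3.5,fy=3.5,interpolation=2))
E
```

```text
(no output)
```

View pics/c1.png

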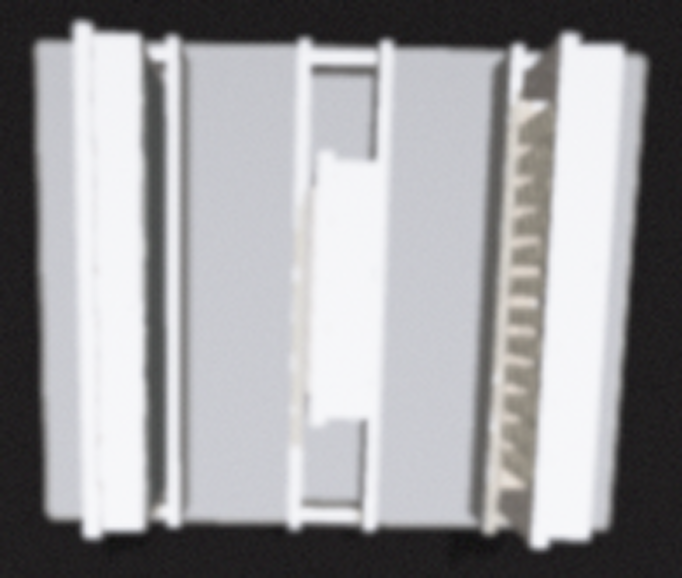

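The crop shows both full plates cleanly: left top face centred at (0.452,0.208), right at (0.470,0.327), both with long axis at about 172°. I'll move above the right plate and take a second view to check the height.

```bash
echo '[[[0.0666, 0.0725, 0.09, 0.022, 0.5], [0.0666, 0.0725, 0.09, 0.022, 0.5], [0.0666, 0.0725, 0.09, 0.022, 0.5], [0.0666, 0.0725, 0.09, 0.022, 0.5], [0.0666, 0.0725, 0.09, 0.022, 0.5]]]' | python3 inch.py
python3 - <<'E'
from h import *
np.set_printoptions(precision=4,suppress=True)
s=ctrl.get_state();im=ctrl.get_image("wrist");cv2.imwrite("pics/w2.png",im[:,:,::-1]);print(s["position"],s["tool_rot"],s["qd"])
C2=cam("wrist",s)
C1=cam("wrist",dict(position=np.array([.52736,.24691,.26235]),tool_rot=np.array([-.1894,-3.13518,-.0006])))
def corners(p,x0,x1):
    a=cv2.imread(p,0);m=((a>225)*255).astype(np.uint8);m[200:]=0;m[:,:x0]=0;m[:,x1:]=0
    m=cv2.morphologyEx(m,cv2.MORPH_OPEN,np.ones((7,9)))
    c=max(cv2.findContours(m,0,2)[0],key=cv2.contourArea);P=c.reshape(-1,2).astype(float);print(cv2.minAreaRect(c))
    return [P[np.argmax(P@v)] for v in([-1,-1],[1,-1])]
A=corners("pics/w1.png",380,430);B=corners("pics/w2.png",220,430)
print(A,B)
for a,b in zip(A,B):print(tri([C1,C2],[a,b]))
E
```

```text
time: 2.2
position: [0.4705, 0.3261, 0.1723]
tool_rot: [-0.224, -3.133, 0.001]
ft_force: [-0.2, 0.0, 1.1]
grip_width: 0.634
grip_force: 0.0
[0.4705 0.3261 0.1723] [-0.2243 -3.1332  0.0014] [ 0.0257 -0.0168  0.0383 -0.0313  0.0079  0.0013  0.001 ]
((399.47979736328125, 102.99864196777344), (16.89391326904297, 139.23658752441406), 3.8654611110687256)
((312.4999694824219, 147.49998474121094), (88.99998474121094, 102.99998474121094), -0.0)
[array([396.,  34.]), array([411.,  34.])] [array([268.,  97.]), array([357.,  97.])]
[0.406  0.3141 0.1435]
[ 0.3987  0.3686 -0.0025]
```

View pics/w2.png

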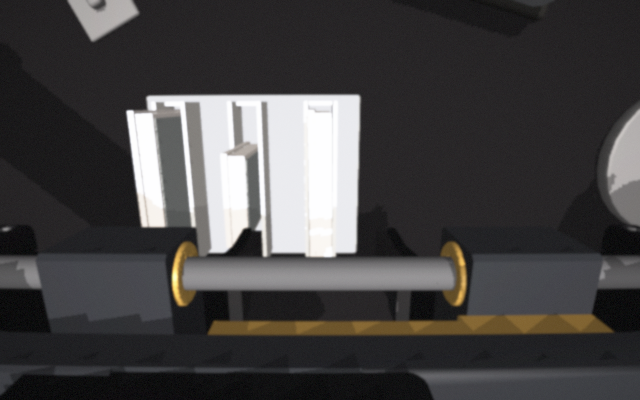

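This view shows the right plate between the fingers at cols 307–334, with its far end near row 107. I'll triangulate the end.

```bash
python3 - <<'E'
from h import *
np.set_printoptions(precision=4,suppress=True)
a=cv2.imread("pics/w2.png",0)
for r in (130,170,200):print(r,a[r,296:346:2].tolist())
print(a[94:120:1,322].tolist())
C1=cam("wrist",dict(position=np.array([.52736,.24691,.26235]),tool_rot=np.array([-.1894,-3.13518,-.0006])))
C2=cam("wrist",dict(position=np.array([.4705,.3261,.1723]),tool_rot=np.array([-.2243,-3.1332,.0014])))
print(tri([C1,C2],[(404.5,32),(320.5,107)]))
print(onplane(C2,[(308,110),(334,110),(308,200),(334,200)],.0935))
E
```

```text
130 [234, 235, 235, 236, 241, 244, 252, 254, 254, 254, 254, 254, 254, 254, 254, 254, 254, 254, 239, 253, 253, 240, 235, 235, 234]
170 [235, 235, 235, 235, 239, 243, 245, 254, 254, 254, 254, 254, 254, 254, 254, 254, 254, 254, 247, 254, 251, 237, 236, 235, 236]
200 [234, 235, 235, 236, 239, 242, 237, 254, 254, 254, 254, 254, 254, 254, 254, 254, 254, 254, 251, 254, 250, 236, 236, 235, 236]
[123, 193, 226, 233, 234, 235, 244, 251, 254, 254, 253, 247, 239, 235, 234, 231, 222, 210, 229, 250, 254, 254, 254, 254, 254, 254]
[0.4057 0.3374 0.0838]
[[0.4054 0.3284 0.0935]
 [0.4079 0.3452 0.0935]
 [0.4657 0.3193 0.0935]
 [0.4683 0.3372 0.0935]]
```

```bash
echo '[[[0, 0.001, 0.05, 0, 0.5], [0, 0.001, 0.09, 0, 0.5], [0, 0.001, 0.11, 0, 0.5], [0, 0.001, 0.11, 0, 0.5], [0, 0.001, 0.11, 0, 0], [0, 0.001, 0.11, 0, 0], [0, 0.001, 0.11, 0, 0], [0, 0.001, 0.11, 0, 0], [0, 0.001, 0.11, 0, 0], [0, 0.001, 0.11, 0, 0]]]' | python3 inch.py 20; echo '[[[0, 0, -0.04, 0, 0], [0, 0, -0.09, 0, 0], [0, 0, -0.14, 0, 0], [0, 0, -0.17, 0, 0], [0, 0, -0.17, 0, 0]]]' | python3 inch.py
```

```text
time: 3.25
position: [0.4721, 0.3268, 0.0637]
tool_rot: [0.229, 3.132, 0.002]
ft_force: [-0.1, -0.4, 4.8]
grip_width: 0.181
grip_force: 20.0
time: 3.75
position: [0.4738, 0.3279, 0.2381]
tool_rot: [0.228, 3.126, 0.011]
ft_force: [0.6, 0.5, -0.3]
grip_width: 0.184
grip_force: 20.0
```

```bash
echo '[[[-0.21, -0.387, 0, 0, 0], [-0.21, -0.387, 0, 0, 0], [-0.21, -0.387, 0, 0, 0], [-0.21, -0.387, 0, 0, 0], [-0.21, -0.387, 0, 0, 0], [-0.21, -0.387, 0, 0, 0], [-0.21, -0.387, 0, 0, 0], [-0.21, -0.387, 0, 0, 0], [-0.21, -0.387, 0, 0, 0], [-0.21, -0.387, 0, 0, 0], [-0.21, -0.387, 0, 0, 0], [-0.21, -0.387, 0, 0, 0], [-0.21, -0.387, 0, 0, 0]]]' | python3 inch.py
python3 - <<'E'
from h import *
np.set_printoptions(precision=5,suppress=True)
s=ctrl.get_state();im=ctrl.get_image("wrist");cv2.imwrite("pics/w3.png",im[:,:,::-1]);print(s["position"],s["tool_rot"],s["qd"])
E
```

```text
time: 5.05
position: [0.6229, -0.0847, 0.232]
tool_rot: [-0.224, -3.133, -0.002]
ft_force: [0.1, -0.6, -0.9]
grip_width: 0.184
grip_force: 20.0
[ 0.62287 -0.08472  0.23204] [-0.2238  -3.13274 -0.00167] [-0.00226 -0.00615  0.00422 -0.0043   0.00257 -0.00028  0.00166]
```

View pics/w3.png

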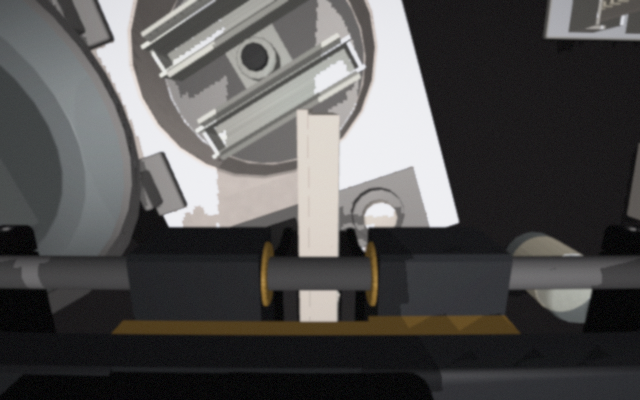

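The wrist view shows the rotor hub at (257,57), the far cradle from (197,123)/(215,157) to (355,38)/(362,72), the near cradle above it, and the button at (380,213). The lid is at the left. I'll fit the bowl circle and the cradle edges.

```bash
cat > rot.py <<'E'
from h import *
from scipy.optimize import least_squares
np.set_printoptions(precision=4,suppress=True)
s=dict(position=np.array([.62287,-.08472,.23204]),tool_rot=np.array([-.2238,-3.13274,-.00167]))
C=cam("wrist",s);a=cv2.imread("pics/w3.png",0)
m=((a>200)*255).astype(np.uint8)
# bowl edge: first white pixel along rays out from hub
P=[]
for t in np.arange(0,2*np.pi,.05):
    for r in range(145,90,-1):
        u,v=257+r*np.cos(t),57+r*np.sin(t)
        if not(2<u<638 and 2<v<170) : continue
        if a[int(v),int(u)]<150 and 1:
            if a[int(v+3*np.sin(t)),int(u+3*np.cos(t))]>200: P.append((u,v))
            break
W=onplane(C,P,.1)
f=least_squares(lambda p:np.hypot(W[:,0]-p[0],W[:,1]-p[1])-p[2],[.51,-.12,.095],loss="soft_l1",f_scale=.001)
print(len(P),"bowl",f.x,np.abs(f.fun).mean())
print("hub",onplane(C,[(257,57)],.094),onplane(C,[(257,57)],.08))
l=cv2.createLineSegmentDetector(0).detect(a[:165].copy())[0].reshape(-1,4)
for x in l:
    n=np.hypot(x[2]-x[0],x[3]-x[1])
    if n>40 and 130<min(x[0],x[2]) and max(x[0],x[2])<380:
        w=onplane(C,x.reshape(2,2),.103);d=w[1]-w[0]
        if d[1]<0:d=-d
        az=np.degrees(np.arctan2(d[1],d[0]))%180;nn=np.array([d[1],-d[0]])/np.hypot(*d[:2])
        print(x.round(),"az %.1f off %.4f"%(az,nn@(w[0,:2]-f.x[:2])))
E
python3 rot.py
```

```text
44 bowl [ 0.511  -0.1199  0.0937] 0.00028599779078257887
hub [[ 0.5122 -0.1178  0.094 ]] [[ 0.5102 -0.1198  0.08  ]]
[142.  50. 216.   1.] az 111.7 off -0.0455
[205. 128. 349.  39.] az 112.0 off 0.0278
[170.  76. 287.   0.] az 111.9 off -0.0188
[375.  10. 366. 111.] az 168.4 off 0.0910
[362.  63. 331.  -2.] az 20.1 off -0.0712
[137.  98. 131.   1.] az 169.1 off -0.0911
[368.  66. 352.  -0.] az 7.2 off -0.0834
[187.   0. 139.  32.] az 111.9 off -0.0569
[205. 169. 138. 100.] az 33.1 off 0.0911
[166.  98. 213. 152.] az 30.4 off 0.0744
[296. 112. 297. 163.] az 171.8 off 0.0330
[222. 149. 353.  71.] az 111.8 off 0.0493
[144.  35. 196.   0.] az 111.9 off -0.0532
[199. 123. 319.  48.] az 112.1 off 0.0220
[338. 139. 367.  73.] az 148.1 off 0.0865
[248.  -0. 167.  53.] az 111.7 off -0.0337
[175.  63. 272.   0.] az 112.0 off -0.0246
[309. 109. 357.  79.] az 112.6 off 0.0570
[342.  49. 214. 127.] az 111.9 off 0.0309
[210.  46. 167.  69.] az 107.2 off -0.0193
[307.   0. 182.  80.] az 111.9 off -0.0118
[357.  74. 221. 155.] az 111.9 off 0.0526
[209.   0. 151.  40.] az 111.9 off -0.0480
[218.  30. 174.  59.] az 112.3 off -0.0279
[338.  42. 218. 116.] az 111.9 off 0.0255
[346.  -0. 364.  49.] az 14.3 off -0.0805
[232. 154. 293. 117.] az 111.8 off 0.0565
[277.   1. 218.  39.] az 112.0 off -0.0223
```

```bash
python3 -c "
import cv2
a=cv2.imread('pics/w3.png');cv2.imwrite('pics/c3.png',cv2.resize(a[0:190,125:385],None,fx=3,fy=3,interpolation=2))"
```

```text
(no output)
```

View pics/c3.png

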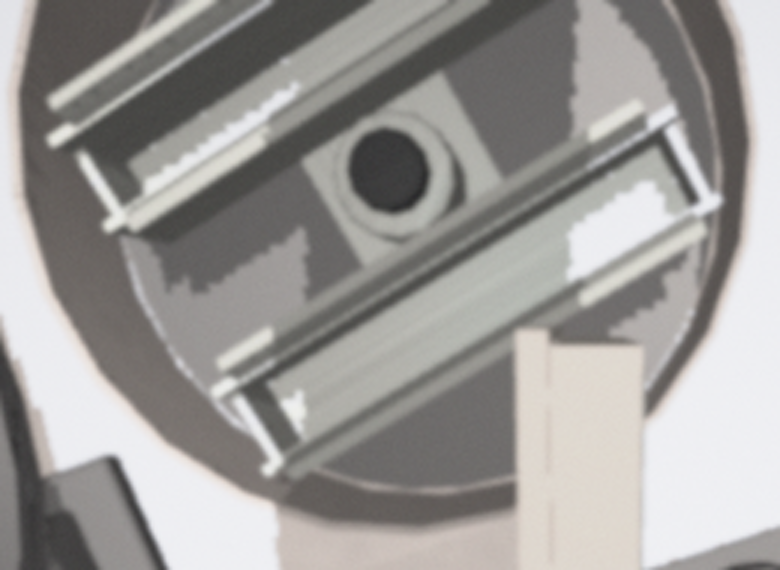

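The crop confirms the two cradle slots, long axis at az 111.9°. The axis is (0.511,-0.120), so the near cradle is at (0.476,-0.134) and the far one at (0.546,-0.106). I'll turn and hover over the near cradle.

```bash
echo '[[[0, 0, 0, 0.15, 0], [0, 0, 0, 0.3, 0], [0, 0, 0, 0.45, 0], [0.02, 0, 0, 0.6, 0], [0.05, -0.02, 0, 0.75, 0], [0.09, -0.04, 0, 0.9, 0], [0.139, -0.07, 0, 1.046, 0], [0.139, -0.07, 0, 1.046, 0], [0.139, -0.07, 0.03, 1.046, 0], [0.139, -0.07, 0.04, 1.046, 0], [0.139, -0.07, 0.04, 1.046, 0], [0.139, -0.07, 0.04, 1.046, 0]]]' | python3 inch.py
python3 - <<'E'
from h import *
np.set_printoptions(precision=5,suppress=True)
s=ctrl.get_state();im=ctrl.get_image("wrist");cv2.imwrite("pics/w4.png",im[:,:,::-1])
t=Ro.from_rotvec(s["tool_rot"]).as_matrix();print(np.degrees(np.arctan2(t[1,0],t[0,0])),t[:,2],s["joint_positions"])
print("tool delta",totool(s,np.array([.4757,-.1342,.108])-s["position"]))
E
```

```text
time: 6.3
position: [0.476, -0.1357, 0.193]
tool_rot: [1.761, 2.601, -0.001]
ft_force: [-0.6, -0.4, -0.2]
grip_width: 0.184
grip_force: 20.0
111.7980602015123 [ 0.00001 -0.00057 -1.     ] [-0.45472 -0.01245  0.68039  1.88842  0.0088   1.26272  0.60341]
tool delta [0.00152 0.00027 0.08498]
```

```bash
echo '[[[0.0015, 0, 0.03, 0, 0], [0.0015, 0, 0.05, 0, 0], [0.0015, 0, 0.065, 0, 0], [0.0015, 0, 0.075, 0, 0], [0.0015, 0, 0.082, 0, 0], [0.0015, 0, 0.084, 0, 0], [0.0015, 0, 0.084, 0, 0], [0.0015, 0, 0.084, 0, 0]]]' | python3 inch.py
```

```text
time: 7.15
position: [0.4754, -0.1348, 0.1092]
tool_rot: [1.763, 2.599, 0.001]
ft_force: [-0.3, -0.6, -0.0]
grip_width: 0.181
grip_force: 20.0
```

```bash
echo '[[[0, 0, 0, 0, 0.45], [0, 0, 0, 0, 0.45], [0, 0, 0, 0, 0.45], [0, 0, 0, 0, 0.45], [0, 0, -0.05, 0, 0.45], [0, 0, -0.09, 0, 0.45], [0, 0, -0.11, 0, 0.45], [0, 0, -0.11, 0, 0.45]]]' | python3 inch.py; python3 - <<'E'
from h import *
cv2.imwrite("pics/w5.png",ctrl.get_image("wrist")[:,:,::-1]);cv2.imwrite("pics/top5.png",ctrl.get_image("top")[:,:,::-1])
a=cv2.imread("pics/w5.png");b=cv2.imread("pics/top5.png")
cv2.imwrite("pics/v5.png",cv2.vconcat([cv2.resize(a[:230],(640,230)),cv2.resize(b[150:310,120:440],(640,320))]))
E
```

```text
time: 7.95
position: [0.4769, -0.1352, 0.2219]
tool_rot: [1.76, 2.596, 0.006]
ft_force: [0.2, -0.5, -0.0]
grip_width: 0.449
grip_force: 0.0
```

View pics/v5.png

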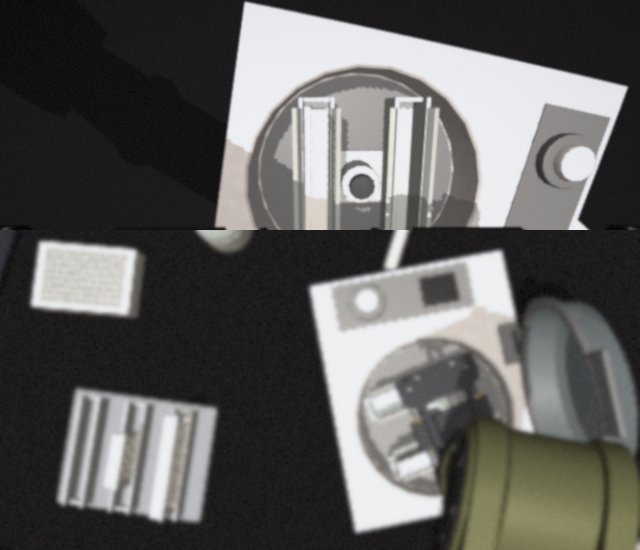

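The wrist crop shows plate 1 standing in the near cradle (cols 300–340) with the rotor unmoved. The top crop shows the rack now holding only the half plate and the second full plate. I'll go to the second plate with the tool turned half round.

```bash
echo '[[[0.05, 0.02, 0, 0.15, 0.45], [0.1, 0.03, 0, 0.3, 0.45], [0.15, 0.05, 0, 0.45, 0.45], [0.2, 0.06, 0, 0.6, 0.45], [0.24, 0.08, 0, 0.75, 0.45], [0.28, 0.09, 0, 0.9, 0.45], [0.328, 0.105, 0, 1.05, 0.45], [0.328, 0.105, 0, 1.2, 0.45], [0.328, 0.105, 0, 1.35, 0.45], [0.328, 0.105, 0, 1.5, 0.45], [0.328, 0.105, 0, 1.65, 0.45], [0.328, 0.105, 0, 1.8, 0.45], [0.328, 0.105, 0, 1.95, 0.45], [0.328, 0.105, 0, 2.098, 0.45], [0.328, 0.105, 0, 2.098, 0.45], [0.328, 0.105, 0, 2.098, 0.45], [0.328, 0.105, 0, 2.098, 0.45]]]' | python3 inch.py
python3 - <<'E'
from h import *
np.set_printoptions(precision=4,suppress=True)
s=ctrl.get_state();a=cv2.cvtColor(ctrl.get_image("wrist"),cv2.COLOR_RGB2GRAY);cv2.imwrite("pics/w6.png",a)
t=Ro.from_rotvec(s["tool_rot"]).as_matrix();print(np.degrees(np.arctan2(t[1,0],t[0,0])),s["joint_positions"])
C=cam("wrist",s)
print("tool delta",totool(s,np.array([.4522,.2082,.062])-s["position"]))
l=cv2.createLineSegmentDetector(0).detect(a[:225].copy())[0].reshape(-1,4)
for x in l:
    if np.hypot(x[2]-x[0],x[3]-x[1])>25 and abs(x[3]-x[1])>abs(x[2]-x[0]) and 230<x[0]<410:
        w=onplane(C,x.reshape(2,2),.0935);q=(w-s["position"])@t
        print(x.round(),q[:,:2].round(4).tolist())
E
```

```text
time: 9.75
position: [0.4503, 0.2085, 0.2172]
tool_rot: [3.132, -0.228, -0.003]
ft_force: [0.9, 0.1, -0.8]
grip_width: 0.452
grip_force: 0.0
-8.31096162039244 [-0.7363 -0.0075  0.2489  1.837   0.002   1.3143 -2.2038]
tool delta [ 0.0022 -0.0003  0.1552]
[350. 223. 353.  96.] [[-0.0289, 0.0263], [0.0745, 0.026]]
[243. 147. 241.  99.] [[0.0351, -0.0603], [0.0717, -0.0605]]
[271. 223. 266. 101.] [[-0.0289, -0.0404], [0.0708, -0.0411]]
[257. 223. 253. 149.] [[-0.0289, -0.0525], [0.0332, -0.0525]]
[271. 102. 275. 223.] [[0.0698, -0.0371], [-0.0289, -0.0367]]
[248. 107. 250. 142.] [[0.0661, -0.0548], [0.0391, -0.0549]]
[328. 223. 327. 163.] [[-0.0289, 0.0073], [0.022, 0.0065]]
[307. 198. 306. 102.] [[-0.0071, -0.0096], [0.0698, -0.0102]]
[327. 149. 327. 108.] [[0.0331, 0.0063], [0.0651, 0.0062]]
[234. 152. 238. 223.] [[0.0311, -0.0677], [-0.0289, -0.0682]]
[303. 151. 304. 223.] [[0.0321, -0.0126], [-0.0289, -0.0123]]
[236. 102. 239. 143.] [[0.0699, -0.0639], [0.0381, -0.0639]]
[308. 112. 311. 171.] [[0.0622, -0.0084], [0.0158, -0.0068]]
[310. 173. 310. 223.] [[0.0138, -0.0076], [-0.0289, -0.0077]]
[330. 102. 330. 147.] [[0.0698, 0.0084], [0.0351, 0.0086]]
```

```bash
echo '[[[0.002, 0, 0.05, 0, 0.45], [0.002, 0, 0.1, 0, 0.45], [0.002, 0, 0.135, 0, 0.45], [0.002, 0, 0.154, 0, 0.45], [0.002, 0, 0.154, 0, 0.45], [0.002, 0, 0.154, 0, 0], [0.002, 0, 0.154, 0, 0], [0.002, 0, 0.154, 0, 0], [0.002, 0, 0.154, 0, 0], [0.002, 0, 0.154, 0, 0], [0.002, 0, 0.154, 0, 0]]]' | python3 inch.py 20; echo '[[[0, 0, -0.04, 0, 0], [0, 0, -0.09, 0, 0], [0, 0, -0.14, 0, 0], [0, 0, -0.17, 0, 0], [0, 0, -0.17, 0, 0], [0, 0, -0.17, 0, 0]]]' | python3 inch.py; python3 - <<'E'
from h import *
np.set_printoptions(precision=4,suppress=True)
s=ctrl.get_state();t=Ro.from_rotvec(s["tool_rot"]).as_matrix();print(np.degrees(np.arctan2(t[1,0],t[0,0])))
print("tool delta",totool(s,np.array([.5463,-.1058,.232])-s["position"]))
E
```

```text
time: 10.9
position: [0.4538, 0.209, 0.0657]
tool_rot: [-3.132, 0.232, -0.003]
ft_force: [-1.0, -0.4, 5.5]
grip_width: 0.182
grip_force: 20.0
time: 11.5
position: [0.453, 0.2086, 0.2347]
tool_rot: [-3.132, 0.232, -0.001]
ft_force: [-0.4, -0.3, -1.0]
grip_width: 0.182
grip_force: 20.0
-8.486429136655282
tool delta [0.1387 0.2972 0.0026]
```

```bash
echo '[[[0, 0, 0, -0.15, 0], [0, 0, 0, -0.3, 0], [0, 0, 0, -0.45, 0], [0.02, 0.04, 0, -0.6, 0], [0.04, 0.08, 0, -0.75, 0], [0.06, 0.12, 0, -0.9, 0], [0.08, 0.16, 0, -1.05, 0], [0.1, 0.2, 0, -1.2, 0], [0.11, 0.23, 0, -1.35, 0], [0.12, 0.26, 0, -1.5, 0], [0.13, 0.28, 0, -1.65, 0], [0.139, 0.297, 0, -1.8, 0], [0.139, 0.297, 0, -1.95, 0], [0.139, 0.297, 0, -2.101, 0], [0.139, 0.297, 0, -2.101, 0], [0.139, 0.297, 0, -2.101, 0]]]' | python3 inch.py
cat > chk.py <<'E'
from h import *
np.set_printoptions(precision=4,suppress=True)
s=ctrl.get_state();a=cv2.cvtColor(ctrl.get_image("wrist"),cv2.COLOR_RGB2GRAY);cv2.imwrite("pics/w7.png",a)
t=Ro.from_rotvec(s["tool_rot"]).as_matrix();print(np.degrees(np.arctan2(t[1,0],t[0,0])))
C=cam("wrist",s)
print("tool delta",totool(s,np.array([.5463,-.1058,.109])-s["position"]))
l=cv2.createLineSegmentDetector(0).detect(a[:225].copy())[0].reshape(-1,4)
for x in l:
    if np.hypot(x[2]-x[0],x[3]-x[1])>22 and abs(x[3]-x[1])>3*abs(x[2]-x[0]):
        w=onplane(C,x.reshape(2,2),.103);q=(w-s["position"])@t
        if abs(q[0,1])<.14: print(x.round(),q[:,:2].round(4).tolist())
E
python3 chk.py
```

```text
time: 13.1
position: [0.5454, -0.1056, 0.2322]
tool_rot: [-1.757, -2.6, 0.004]
ft_force: [-0.2, 0.2, 0.2]
grip_width: 0.178
grip_force: 20.0
111.8893141694293
tool delta [-0.0007  0.0013  0.1232]
[151.  11. 135. 223.] [[0.1373, -0.1261], [-0.0308, -0.1595]]
[200. 110. 208. 223.] [[0.0639, -0.0948], [-0.0305, -0.0956]]
[254. 223. 249. 112.] [[-0.0304, -0.0558], [0.0626, -0.0555]]
[230. 223. 224. 113.] [[-0.0305, -0.0763], [0.0617, -0.0758]]
[297. 169. 299. 223.] [[0.0163, -0.0177], [-0.0303, -0.0171]]
[172. 224. 160. 161.] [[-0.0312, -0.127], [0.0236, -0.131]]
[375. 124. 391. 210.] [[0.0535, 0.0448], [-0.0186, 0.0609]]
[380. 172. 364. 120.] [[0.0146, 0.0506], [0.0563, 0.0359]]
[418. 211. 447. 106.] [[-0.019, 0.0843], [0.0673, 0.1014]]
[340. 223. 342. 112.] [[-0.0303, 0.018], [0.0626, 0.0185]]
[375. 199. 377. 170.] [[-0.009, 0.0471], [0.0163, 0.0482]]
[242. 112. 247. 223.] [[0.0627, -0.0614], [-0.0305, -0.0619]]
[256. 152. 258. 201.] [[0.0309, -0.0515], [-0.0103, -0.0516]]
[163. 162. 175. 126.] [[0.0226, -0.1286], [0.0519, -0.1159]]
[195. 124. 185. 181.] [[0.0534, -0.0995], [0.0061, -0.1122]]
[271. 122. 273. 149.] [[0.0547, -0.0379], [0.0328, -0.0378]]
[296. 112. 297. 154.] [[0.0626, -0.0186], [0.0287, -0.0178]]
[188. 174. 197. 129.] [[0.0124, -0.1087], [0.0492, -0.0981]]
[209. 123. 215. 223.] [[0.054, -0.0884], [-0.0305, -0.089]]
[366. 159. 365. 199.] [[0.0247, 0.0389], [-0.0092, 0.0387]]
[213. 223. 206. 132.] [[-0.0305, -0.0914], [0.047, -0.0911]]
[254. 106. 256. 149.] [[0.0675, -0.0514], [0.0329, -0.0513]]
```

```bash
echo '[[[-0.001, 0.001, 0.04, 0, 0], [-0.001, 0.001, 0.075, 0, 0], [-0.001, 0.001, 0.09, 0, 0], [-0.001, 0.001, 0.105, 0, 0], [-0.001, 0.001, 0.115, 0, 0], [-0.001, 0.001, 0.121, 0, 0], [-0.001, 0.001, 0.121, 0, 0], [-0.001, 0.001, 0.121, 0, 0]]]' | python3 inch.py; echo '[[[0, 0, 0, 0, 0.45], [0, 0, 0, 0, 0.45], [0, 0, 0, 0, 0.45], [0, 0, 0, 0, 0.45], [0, 0, 0, 0, 0.45], [0, 0, -0.05, 0, 0.45], [0, 0, -0.09, 0, 0.45], [0, 0, -0.14, 0, 0.45], [0, 0, -0.19, 0, 0.45], [0, 0, -0.24, 0, 0], [0, 0, -0.28, 0, 0], [0, 0, -0.28, 0, 0], [0, 0, -0.28, 0, 0]]]' | python3 inch.py
python3 - <<'E'
from h import *
np.set_printoptions(precision=4,suppress=True)
s=ctrl.get_state();print(s["joint_positions"])
for n in("wrist","top","scene"):cv2.imwrite(f"pics/{n}8.png",ctrl.get_image(n)[:,:,::-1])
a,b,c=[cv2.imread(f"pics/{n}8.png") for n in("wrist","top","scene")]
cv2.imwrite("pics/v8.png",cv2.vconcat([cv2.hconcat([a[:230,:400],b[150:380,270:570]])[:, :700],cv2.resize(c[70:250,180:530],(700,360))]))
E
```

```text
time: 13.95
position: [0.5486, -0.1064, 0.1144]
tool_rot: [1.759, 2.602, 0.001]
ft_force: [0.6, -0.5, -0.5]
grip_width: 0.184
grip_force: 20.0
time: 15.25
position: [0.5482, -0.1065, 0.3943]
tool_rot: [1.759, 2.601, 0.002]
ft_force: [0.3, 0.7, -0.1]
grip_width: 0.172
grip_force: 0.0
[-0.3631  0.0976  0.5618  1.3956 -0.0525  1.6613  0.5736]
```

View pics/v8.png

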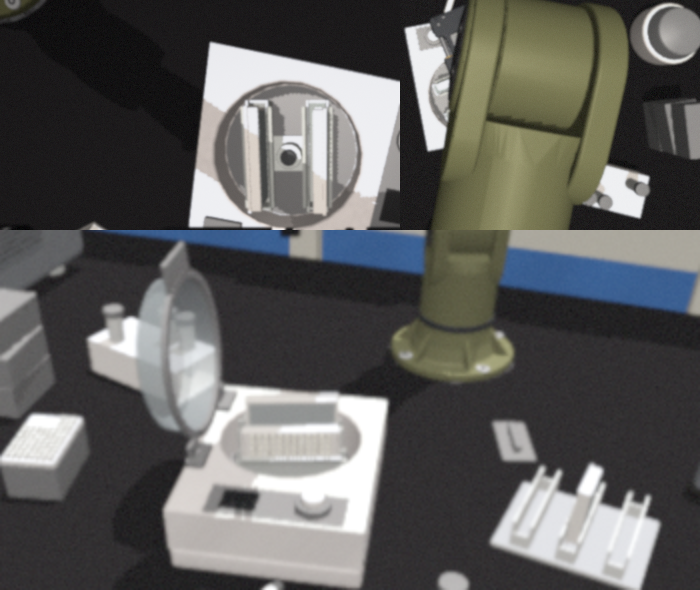

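Both plates stand in opposite cradles. The scene view shows the far plate's wells facing out and the near plate's smooth film side facing in, with the half plate untouched in the rack. The lid tab is at scene ≈(267,88). I'll measure the tab and check the plate tops.

```bash
python3 - <<'E'
from h import *
np.set_printoptions(precision=4,suppress=True)
t=cam("top");sc=cam("scene")
print("tab ctr",tri([t,sc],[(420,232),(267,88)]))
a=cv2.imread("pics/top0.png",0)
for r in(215,225,235,245):print(r,a[r,405:445].tolist())
ax=np.array([.511,-.12]);X=np.array([np.cos(np.radians(-79)),np.sin(np.radians(-79))]);Y=np.array([-X[1],X[0]])
h=np.r_[ax+.11*X,.102];print("hinge",h)
for th in(1.45,1.55,1.65,1.75):
    P=[np.r_[h[:2]-X*np.cos(th)*r+Y*y,h[2]+np.sin(th)*r] for r in(.214,.246) for y in(-.04,.04)]
    print(th,P[0],"top",proj(t,P).round().tolist(),"scene",proj(sc,P).round().tolist())
# far plate top edge expected in scene
b=cv2.imread("pics/scene8.png",0)
n=np.array([.928,.373]);d=np.array([-.373,.928]);c=ax+.046*n
for z in(.1375,.1425):print(z,proj(sc,[np.r_[c+d*k,z] for k in(-.064,0,.064)]))
cs,co=proj(sc,[np.r_[c,.1375]])[0].round().astype(int);print(cs,co,b[co-10:co+12,cs].tolist(),b[co-10:co+12,cs-8].tolist())
E
```

```text
tab ctr [ 0.5357 -0.2575  0.3281]
215 [66, 67, 61, 66, 64, 70, 66, 69, 75, 77, 73, 63, 63, 63, 60, 72, 95, 124, 138, 137, 128, 121, 120, 117, 116, 115, 109, 90, 66, 43, 32, 26, 26, 26, 26, 21, 25, 26, 20, 25]
225 [66, 67, 69, 65, 65, 65, 65, 67, 66, 67, 69, 72, 78, 69, 65, 62, 64, 70, 91, 122, 135, 138, 127, 119, 121, 119, 120, 118, 120, 115, 93, 65, 41, 30, 32, 28, 18, 31, 25, 29]
235 [94, 79, 68, 67, 69, 66, 67, 68, 65, 67, 70, 69, 64, 65, 68, 66, 66, 64, 66, 66, 86, 116, 138, 145, 132, 120, 116, 121, 120, 120, 121, 116, 98, 61, 35, 31, 26, 24, 28, 31]
245 [108, 106, 99, 94, 80, 72, 72, 68, 70, 66, 68, 68, 69, 65, 61, 64, 66, 67, 69, 67, 65, 65, 78, 108, 138, 144, 134, 121, 121, 117, 121, 121, 112, 90, 55, 33, 30, 25, 27, 28]
hinge [ 0.532 -0.228  0.102]
1.45 [ 0.4878 -0.2103  0.3144] top [[395.0, 258.0], [386.0, 215.0], [397.0, 259.0], [388.0, 215.0]] scene [[295.0, 89.0], [287.0, 102.0], [295.0, 77.0], [287.0, 89.0]]
1.55 [ 0.4919 -0.2312  0.316 ] top [[406.0, 255.0], [397.0, 213.0], [411.0, 256.0], [401.0, 212.0]] scene [[286.0, 88.0], [278.0, 101.0], [286.0, 76.0], [277.0, 88.0]]
1.65 [ 0.496  -0.2522  0.3153] top [[417.0, 253.0], [408.0, 211.0], [424.0, 254.0], [414.0, 209.0]] scene [[278.0, 88.0], [269.0, 101.0], [276.0, 75.0], [267.0, 88.0]]
1.75 [ 0.5    -0.2731  0.3126] top [[428.0, 250.0], [419.0, 208.0], [437.0, 251.0], [427.0, 207.0]] scene [[270.0, 88.0], [260.0, 101.0], [267.0, 76.0], [257.0, 88.0]]
0.1375 [[300.6245 170.6358]
 [325.7256 170.2774]
 [350.8083 169.9322]]
0.1425 [[300.5419 168.982 ]
 [325.7151 168.6228]
 [350.8696 168.2775]]
326 170 [146, 146, 146, 144, 144, 146, 157, 195, 238, 255, 254, 231, 206, 192, 192, 193, 191, 192, 195, 195, 193, 195] [146, 146, 147, 146, 144, 146, 152, 175, 205, 221, 224, 213, 192, 186, 190, 193, 192, 192, 194, 192, 193, 194]
```

Both plates look home: the far plate's top edge in the scene view matches a 137.5 mm height. The lid is at about 1.7 rad, with its tab at (0.536,-0.258,0.328). I'll go behind the tab with the fingers shut.

```bash
echo '[[[-0.185, -0.075, 0, 0.19, 0], [-0.185, -0.075, 0, 0.19, 0], [-0.185, -0.075, 0, 0.19, 0], [-0.185, -0.075, 0, 0.19, 0], [-0.185, -0.075, 0, 0.19, 0], [-0.185, -0.075, 0, 0.19, 0], [-0.185, -0.075, 0, 0.19, 0], [-0.185, -0.075, 0.03, 0.19, 0], [-0.185, -0.075, 0.064, 0.19, 0], [-0.185, -0.075, 0.064, 0.19, 0], [-0.185, -0.075, 0.064, 0.19, 0]]]' | python3 inch.py
python3 - <<'E'
from h import *
np.set_printoptions(precision=3,suppress=True)
s=ctrl.get_state();p=s["position"];t=Ro.from_rotvec(s["tool_rot"]).as_matrix();print(np.degrees(np.arctan2(t[1,0],t[0,0])))
h=np.array([.532,-.228]);u=np.array([-.19,.982]);v=np.array([.982,.19])
print("u,v now",(p[:2]-h)@u,(p[:2]-h)@v,p[2])
o=.004
for th in np.arange(1.7,-.01,-.1):
    U=.236*np.cos(th)-o*np.sin(th)-.0095;Z=.102+.236*np.sin(th)+o*np.cos(th)
    Z=min(Z,.331)
    print("%.2f  dx %.3f dz %.3f"%(th,U-(p[:2]-h)@u,p[2]-Z))
E
```

```text
time: 16.5
position: [0.5479, -0.3039, 0.3299]
tool_rot: [-1.994, -2.427, -0.001]
ft_force: [-0.7, -0.4, 0.7]
grip_width: 0.006
grip_force: 0.0
101.17802108691542
u,v now -0.0775560411753075 0.0012278470375932625 0.3299472494046626
1.70  dx 0.034 dz -0.001
1.60  dx 0.057 dz -0.001
1.50  dx 0.081 dz -0.001
1.40  dx 0.104 dz -0.001
1.30  dx 0.127 dz -0.001
1.20  dx 0.150 dz 0.007
1.10  dx 0.172 dz 0.016
1.00  dx 0.192 dz 0.027
0.90  dx 0.212 dz 0.041
0.80  dx 0.230 dz 0.056
0.70  dx 0.246 dz 0.073
0.60  dx 0.261 dz 0.091
0.50  dx 0.273 dz 0.111
0.40  dx 0.284 dz 0.132
0.30  dx 0.292 dz 0.154
0.20  dx 0.299 dz 0.177
0.10  dx 0.302 dz 0.200
-0.00  dx 0.304 dz 0.224
```

```bash
echo '[[[0.02, 0, 0, 0, 0], [0.034, 0, 0, 0, 0], [0.046, 0, 0, 0, 0], [0.057, 0, 0, 0, 0], [0.069, 0, 0, 0, 0], [0.081, 0, 0, 0, 0], [0.092, 0, 0, 0, 0], [0.104, 0, 0, 0, 0], [0.115, 0, 0, 0, 0], [0.127, 0, 0, 0, 0], [0.139, 0, 0.003, 0, 0], [0.15, 0, 0.007, 0, 0], [0.161, 0, 0.011, 0, 0], [0.172, 0, 0.016, 0, 0], [0.182, 0, 0.021, 0, 0], [0.192, 0, 0.027, 0, 0], [0.202, 0, 0.034, 0, 0], [0.212, 0, 0.041, 0, 0]]]' | python3 inch.py
python3 - <<'E'
from h import *
np.set_printoptions(precision=3,suppress=True)
s=ctrl.get_state();print(s["ft_force"],s["torque"],s["position"])
for n in("top","scene"):cv2.imwrite(f"pics/{n}9.png",ctrl.get_image(n)[:,:,::-1])
a=cv2.cvtColor(cv2.absdiff(cv2.imread("pics/scene9.png"),cv2.imread("pics/scene8.png")),6)
sc=cam("scene");h=np.array([.532,-.228]);u=np.array([-.19,.982]);v=np.array([.982,.19])
for th in(1.7,1.1,1,.9,.8):
    P=[np.r_[h+u*np.cos(th)*r+v*.04,.102+np.sin(th)*r] for r in(.214,.246)];print(th,proj(sc,P).round().tolist())
b=cv2.imread("pics/scene9.png")
for x in (244,256,262,268): print(x,b[70:110:3,x].tolist()[:3])
E
```

```text
time: 18.3
position: [0.5068, -0.0968, 0.288]
tool_rot: [1.998, 2.424, 0.001]
ft_force: [0.7, -0.6, 0.3]
grip_width: 0.006
grip_force: 0.6
[ 0.66  -0.647  0.347] [-0.327 -0.173 -0.032] [ 0.507 -0.097  0.288]
1.7 [[265.0, 101.0], [262.0, 88.0]]
1.1 [[317.0, 113.0], [323.0, 102.0]]
1 [[324.0, 117.0], [332.0, 107.0]]
0.9 [[332.0, 123.0], [340.0, 113.0]]
0.8 [[338.0, 129.0], [348.0, 120.0]]
244 [[144, 96, 60], [51, 41, 38], [32, 29, 29]]
256 [[144, 96, 62], [111, 72, 49], [33, 27, 29]]
262 [[146, 96, 60], [134, 88, 57], [41, 38, 38]]
268 [[144, 91, 55], [140, 91, 54], [57, 44, 41]]
```

```bash
python3 - <<'E'
from h import *
a=cv2.imread("pics/scene8.png",0).astype(int);b=cv2.imread("pics/scene9.png",0).astype(int)
print("old tab",a[88,258:282:3],b[88,258:282:3])
d=abs(a-b)>25
for y in range(60,180,8):print(y,"".join("#" if d[y:y+8,x:x+6].mean()>.3 else "." for x in range(200,500,6)))
t0=cv2.imread("pics/top0.png",0).astype(int);t9=cv2.imread("pics/top9.png",0).astype(int)
print(t0[215:280:10,430],t9[215:280:10,430])
E
```

```text
old tab [ 41 136 113 106 105 103  47  33] [42 36 38 29 29 36 28 33]
60 ....................######........................
68 ....................####.#........................
76 ...........#.......######.........................
84 ..........###..........#..........................
92 .........#####....................................
100 ........#######....##..##.........................
108 ........###.###...######..........................
116 ........###..##.#######...........................
124 ........####.#########............................
132 ........#####..######.............................
140 ........####.#######..............................
148 ........####.#.####...............................
156 .........####.####................................
164 ..........#######...##............................
172 ............###...................................
[115 119 120 144 114 105  32] [31 28 24 29 23 30 30]
```

The lid has left its old place and stands near 0.95 rad, following the fingers. I'll keep going down.

```bash
echo '[[[0.01, 0, 0.008, 0, 0], [0.018, 0, 0.015, 0, 0], [0.026, 0, 0.023, 0, 0], [0.034, 0, 0.032, 0, 0], [0.042, 0, 0.041, 0, 0], [0.049, 0, 0.05, 0, 0], [0.055, 0, 0.06, 0, 0], [0.061, 0, 0.07, 0, 0], [0.067, 0, 0.08, 0, 0], [0.072, 0, 0.091, 0, 0], [0.076, 0, 0.102, 0, 0], [0.08, 0, 0.113, 0, 0], [0.084, 0, 0.125, 0, 0], [0.087, 0, 0.136, 0, 0], [0.089, 0, 0.148, 0, 0], [0.09, 0, 0.159, 0, 0], [0.091, 0, 0.167, 0, 0], [0.091, 0, 0.167, 0, 0]]]' | python3 inch.py
```

```text
time: 20.2
position: [0.4885, -0.0086, 0.1202]
tool_rot: [-1.997, -2.423, 0.003]
ft_force: [-0.5, -0.1, 0.2]
grip_width: 0.001
grip_force: 0.0
```

```bash
echo '[[[0, 0, 0.004, 0, 0], [0, 0, 0.008, 0, 0], [0, 0, 0.011, 0, 0], [0, 0, 0.014, 0, 0], [0, 0, 0.014, 0, 0]]]' | python3 inch.py; echo '[[[0, 0, 0.003, 0, 0], [0, 0, 0.006, 0, 0], [0, 0, 0.006, 0, 0]]]' | python3 inch.py
```

```text
time: 20.7
position: [0.4899, -0.0085, 0.1097]
tool_rot: [-1.998, -2.424, -0.002]
ft_force: [-5.9, 0.7, 15.3]
grip_width: 0.008
grip_force: 7.6
time: 21.0
position: [0.4901, -0.0084, 0.1091]
tool_rot: [-1.997, -2.422, -0.004]
ft_force: [-22.1, -1.1, 53.1]
grip_width: 0.006
grip_force: 26.7
```

The lid hit a hard stop with the tip at z≈0.109, so it is closed. I'll lift off, locate the button from two wrist views, and check the lid.

```bash
echo '[[[0, 0, -0.03, 0, 0], [0, 0, -0.08, 0, 0], [0, 0, -0.13, 0, 0], [0, 0, -0.15, 0, 0], [0, 0, -0.15, 0, 0]]]' | python3 inch.py
python3 - <<'E'
from h import *
np.set_printoptions(precision=4,suppress=True)
def blob(p,u,v):
    a=cv2.imread(p,0);m=((a>235)*255).astype(np.uint8);n,l,st,c=cv2.connectedComponentsWithStats(m)
    k=l[v,u];return c[k],st[k].tolist()
C3=cam("wrist",dict(position=np.array([.62287,-.08472,.23204]),tool_rot=np.array([-.2238,-3.13274,-.00167])))
C5=cam("wrist",dict(position=np.array([.4769,-.1352,.2219]),tool_rot=np.array([1.76,2.596,.006])))
b3=blob("pics/w3.png",381,212);b5=blob("pics/w5.png",577,163);print(b3,b5)
print(tri([C3,C5],[b3[0],b5[0]]),onplane(C5,[b5[0]],.118),onplane(C3,[b3[0]],.118))
print(onplane(cam("top"),[(304,185)],.118))
s=ctrl.get_state();B=onplane(C5,[b5[0]],.118)[0]
print("tool delta",totool(s,B-s["position"]))
cv2.imwrite("pics/scene10.png",ctrl.get_image("scene")[:,:,::-1])
sc=cam("scene");h=np.array([.532,-.228]);u=np.array([-.19,.982]);v=np.array([.982,.19])
for th in(0,.035,.07,.1):
    print(th,proj(sc,[np.r_[h+u*np.cos(th)*r+v*.04,.106+np.sin(th)*r] for r in(.222,.244)]).round(1).tolist())
a=cv2.imread("pics/scene10.png",0);P=proj(sc,[np.r_[h+u*.238+v*.04,.109]])[0].round().astype(int);print(P);print(a[P[1]-10:P[1]+14,P[0]-6:P[0]+20:3])
E
```

```text
time: 21.5
position: [0.4917, -0.0085, 0.2555]
tool_rot: [1.995, 2.42, 0.009]
ft_force: [-0.1, 1.1, -0.8]
grip_width: 0.01
grip_force: 0.0
(array([380.1386, 210.0743]), [368, 205, 25, 11, 202]) (array([315.077 , 204.9972]), [0, 0, 640, 400, 239625])
[ 0.4809 -0.0676  0.4903] [[ 0.4773 -0.1428  0.118 ]] [[ 0.6437 -0.0379  0.118 ]]
[[ 0.649  -0.0413  0.118 ]]
tool delta [-0.1291 -0.0408  0.1372]
0 [[365.7, 183.1], [374.3, 184.0]]
0.035 [[365.8, 180.6], [374.4, 181.2]]
0.07 [[365.8, 178.1], [374.5, 178.4]]
0.1 [[365.7, 175.9], [374.4, 176.0]]
[372 183]
[[180 183 181 170  48  45  45  47  44]
 [180 180 180 168  48  53  47  49  46]
 [180 179 180 169  43  48  45  48  45]
 [179 181 180 157  47  45  46  49  46]
 [178 178 180 139  49  51  46  44  46]
 [172 180 181 125  45  48  47  45  48]
 [172 180 182 115  45  48  46  49  48]
 [171 181 179 109  49  47  47  46  47]
 [171 180 180 110  44  43  45  43  46]
 [159 170 175 107  47  46  46  50  49]
 [145 143 151  90  46  43  42  48  49]
 [185 125 109  63  49  48  46  44  46]
 [232 133  71  51  44  52  45  46  45]
 [254 135  56  51  50  43  48  50  47]
 [255 129  48  50  49  52  44  49  49]
 [255 126  50  46  49  47  47  51  42]
 [255 123  42  45  48  43  44  46  47]
 [254 116  49  44  46  38  45  41  47]
 [254 112  51  46  42  44  49  44  51]
 [252 103  46  49  48  46  45  40  47]
 [247  90  46  49  46  49  46  49  49]
 [241  85  45  49  47  47  48  47  47]
 [233  80  49  46  49  46  45  44  44]
 [223  72  51  46  49  44  46  47  50]]
```

```bash
python3 - <<'E'
from h import *
np.set_printoptions(precision=4,suppress=True)
C3=cam("wrist",dict(position=np.array([.62287,-.08472,.23204]),tool_rot=np.array([-.2238,-3.13274,-.00167])))
C5=cam("wrist",dict(position=np.array([.4769,-.1352,.2219]),tool_rot=np.array([1.76,2.596,.006])))
t=cam("top");sc=cam("scene")
print(onplane(C5,[(577,163)],.118),tri([C3,C5],[(381,213),(577,163)]))
def ctr(p,u,v,th,w=14):
    a=cv2.imread(p,0)[v-w:v+w,u-w:u+w];m=((a>th)*255).astype(np.uint8);n,l,st,c=cv2.connectedComponentsWithStats(m);k=l[w,w];return c[k]+[u-w,v-w],st[k].tolist()
bt=ctr("pics/top0.png",304,185,190);b5=ctr("pics/w5.png",577,163,225,30);bs=ctr("pics/scene10.png",337,206,200)
print(bt,b5,bs)
print(onplane(t,[bt[0]],.118),onplane(C5,[b5[0]],.118),onplane(sc,[bs[0]],.116))
print(tri([t,sc,C5],[bt[0],bs[0],b5[0]]))
s=ctrl.get_state();B=np.array([.651,-.040,.118])
print("tool delta",totool(s,B-s["position"]))
E
```

```text
[[ 0.6507 -0.0382  0.118 ]] [ 0.6427 -0.0393  0.1287]
(array([303.0374, 185.0093]), [7, 9, 12, 11, 107]) (array([578.8908, 164.5505]), [16, 15, 32, 45, 861]) (array([339.2523, 199.5421]), [0, 0, 28, 15, 214])
[[ 0.649 -0.039  0.118]] [[ 0.6528 -0.0387  0.118 ]] [[ 0.6316 -0.0385  0.116 ]]
[ 0.6465 -0.0376  0.1266]
tool delta [-0.0616  0.1512  0.1355]
```

Button at (0.650,-0.039), agreed by two views. I'll hover, then press.

```bash
echo '[[[-0.06, 0.151, 0, 0, 0], [-0.06, 0.151, 0, 0, 0], [-0.06, 0.151, 0, 0, 0], [-0.06, 0.151, 0, 0, 0], [-0.06, 0.151, 0.04, 0, 0], [-0.06, 0.151, 0.09, 0, 0], [-0.06, 0.151, 0.115, 0, 0], [-0.06, 0.151, 0.125, 0, 0], [-0.06, 0.151, 0.13, 0, 0], [-0.06, 0.151, 0.13, 0, 0]]]' | python3 inch.py; echo '[[[0, 0, 0.004, 0, 0], [0, 0, 0.008, 0, 0], [0, 0, 0.01, 0, 0], [0, 0, 0.012, 0, 0], [0, 0, 0.012, 0, 0]]]' | python3 inch.py
```

```text
time: 22.55
position: [0.6492, -0.0387, 0.122]
tool_rot: [1.998, 2.424, 0.0]
ft_force: [-1.0, 0.8, 1.2]
grip_width: 0.004
grip_force: 0.8
time: 23.05
position: [0.6508, -0.0389, 0.1161]
tool_rot: [1.997, 2.422, 0.007]
ft_force: [-10.2, 0.3, 25.7]
grip_width: 0.005
grip_force: 13.1
```

```bash
for i in 1; do echo '[[[0, 0, -0.008, 0, 0], [0, 0, -0.012, 0, 0], [0, 0, -0.012, 0, 0]]]' | python3 inch.py ; echo '[[[0, 0, 0.003, 0, 0], [0, 0, 0.003, 0, 0]]]' | python3 inch.py; echo '[[[0, 0, 0.002, 0, 0], [0, 0, 0.002, 0, 0]]]' | python3 inch.py; echo '[[[0, 0, 0.002, 0, 0], [0, 0, 0.002, 0, 0]]]' | python3 inch.py;echo '[[[0, 0, 0.002, 0, 0], [0, 0, 0.002, 0, 0]]]' | python3 inch.py;echo '[[[0, 0, 0.002, 0, 0], [0, 0, 0.002, 0, 0]]]' | python3 inch.py; done | grep -E "position|ft_force"
```

```text
position: [0.65, -0.0385, 0.1224]
ft_force: [0.3, 0.3, 1.3]
position: [0.6498, -0.0385, 0.1182]
ft_force: [1.5, 0.2, 3.9]
position: [0.6499, -0.0385, 0.1167]
ft_force: [1.8, 0.9, 5.0]
position: [0.6499, -0.0385, 0.1164]
ft_force: [-0.6, 0.8, 12.1]
position: [0.6499, -0.0385, 0.1162]
ft_force: [-4.9, 0.5, 20.0]
position: [0.65, -0.0385, 0.116]
ft_force: [-8.5, 2.4, 28.1]
```

The force rises to about 5 N and then meets a hard stop, so the button is fully down. I'll release, retreat, check, and hand in.

```bash
echo '[[[0, 0, -0.04, 0, 0], [0, 0, -0.09, 0, 0], [0, 0, -0.14, 0, 0], [0, 0, -0.18, 0, 0], [0, 0, -0.18, 0, 0], [0, 0, -0.18, 0, 0], [0, 0, -0.18, 0, 0]]]' | python3 inch.py
python3 - <<'E'
from h import *
a=cv2.imread("pics/scene10.png",0).astype(int);b=cv2.cvtColor(ctrl.get_image("scene"),cv2.COLOR_RGB2GRAY).astype(int)
print(a[176:192,366],b[176:192,366])
o=cv2.imread("pics/scene0.png",0).astype(int);d=abs(o-b)>30
for n,(x0,x1,y0,y1) in dict(bottle=(380,425,240,310),block=(450,530,260,315),tip=(178,228,160,210),marker=(275,325,245,285),half=(458,484,188,232)).items():print(n,d[y0:y1,x0:x1].mean().round(3))
print(ctrl.close_job())
E
```

```text
time: 25.05
position: [0.6479, -0.0383, 0.288]
tool_rot: [-1.996, -2.422, 0.004]
ft_force: [0.7, 0.5, 0.9]
grip_width: 0.007
grip_force: 0.0
[179 178 172 172 171 171 159 145 185 232 254 255 255 255 254 254] [181 181 181 181 181 178 163 146 186 234 255 255 255 255 255 255]
bottle 0.0
block 0.0
tip 0.0
marker 0.15
half 0.001
the job is handed in; nothing more can be done
None
```

I handed the job in at about 25 s: both plates stand in opposite cradles with the films facing the hub, the lid is pushed to its stop, and the start button was pressed to its stop and released. The half plate, bottle, block and tip box look unmoved in the scene camera; the marker area changed in about 15% of its pixels, perhaps from the arm's shadow, and I did not check it further.

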